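Unstack the bar set onto its mats

TASK

The bar pieces were put away in one stack: take it apart and set each piece by itself, upright and in the middle of its own cork mat. The tall narrow steel measure goes on the small round mat, the short wide steel measure on the square mat, the white dish on the large round mat, and the wooden board on the oblong mat, lying along it. Set the pieces down rather than dropping them, and leave the blue highball and the toothpick dispenser where they stand.

Things in the scene. Friction and masses are not known exactly. Their poses are not given: they have to be found in the camera images.
- board: Loose dark wooden garnish board, the bottom of the stack, 150 (its x) by 64 (its y) by 22 mm high, about 0.16 kg, lying on the glass table top (z = 0) to the left or right side, its x axis within 35 degrees of world x. Origin: centre of its underside, z up. It can be gripped across its 64 mm width.
- dish: Loose white ceramic round dish, 64 mm outside diameter (foot 56 mm), 20 mm high, wall 5 mm, floor 6 mm thick, about 0.11 kg. At the start it stands on the board, up to 25 mm from the board's middle along the board. Origin: centre of its underside, z up. Can be gripped across its outside.
- wide_measure: Loose short wide steel spirit measure: open straight-sided cup, 48 mm outside diameter, 40 mm high, wall 4 mm, floor 4 mm, about 0.10 kg. At the start it stands in the dish on the dish's floor (3 mm play all round), so its top 26 mm show above the dish's rim. Origin: centre of its underside, z up.
- tall_measure: Loose tall narrow steel spirit measure: open straight-sided cup, 34 mm outside diameter, 70 mm high, wall 3 mm, floor 4 mm, about 0.09 kg. At the start it stands inside the wide measure on its floor (3 mm play all round), the top of the stack, 34 mm of it showing above the wide measure's rim. Origin: centre of its underside, z up.
- small_round_mat: Fixed round cork mat with a brass edge, 62 mm diameter, 6 mm thick, on the table top. Place of the tall narrow measure. Origin: centre of its underside (the mat's top is 6 mm higher), z up.
- square_mat: Fixed square cork mat with a brass edge, 80 by 80 mm, 6 mm thick, on the table top. Place of the short wide measure. Origin: centre of its underside, z up.
- large_round_mat: Fixed round cork mat with a brass edge, 100 mm diameter, 6 mm thick, on the table top. Place of the white dish. Origin: centre of its underside, z up.
- oblong_mat: Fixed oblong cork mat with a brass edge, 180 (its x) by 96 (its y) mm, 6 mm thick, on the table top on the other side from the stack, its x axis within 35 degrees of world x. Place of the board, which must lie along it, either end first. Origin: centre of its underside, z up.
- highball: Loose blue glass highball, 72 mm diameter at the rim, 140 mm high, standing beyond the mats. Not part of the job: leave it where it stands. Origin: centre of its underside.
- dispenser: Loose steel push-top toothpick dispenser, 72 mm diameter at the foot, 111 mm high, standing beyond the mats. Not part of the job: leave it where it stands. Origin: centre of its underside.

How it is judged:
At the end, for the whole second after the job is handed in: Each piece stands still and upright (tilt under 0.1 rad) directly on its own mat, its centre within 12 mm of the mat's centre: tall measure on small round, wide measure on square, dish on large round, board on oblong with their lengths within 0.15 rad (horizontal distance between tall_measure and small_round_mat below 0.012 m and z of tall_measure in the frame of small_round_mat between 0.003 and 0.009 m and angle between each of tall_measure, wide_measure, dish, board's own z axis and vertical below 0.1 rad and linear speed of each of tall_measure, wide_measure, dish, board below 0.02 m/s and angular speed of each of tall_measure, wide_measure, dish, board below 0.3 rad/s and horizontal distance between wide_measure and square_mat below 0.012 m and z of wide_measure in the frame of square_mat between 0.003 and 0.009 m and horizontal distance between dish and large_round_mat below 0.012 m and z of dish in the frame of large_round_mat between 0.003 and 0.009 m and horizontal distance between board and oblong_mat below 0.012 m and z of board in the frame of oblong_mat between 0.003 and 0.009 m and angle between the x axis of board and the x axis of oblong_mat, either way round below 0.15 rad); the robot touches nothing.
It fails at once if a piece is dropped (it falls freely, touching nothing, faster than 0.5 m/s) ((contact force between tall_measure and anything else below 0.001 N and linear speed of tall_measure above 0.5 m/s) or (contact force between wide_measure and anything else below 0.001 N and linear speed of wide_measure above 0.5 m/s) or (contact force between dish and anything else below 0.001 N and linear speed of dish above 0.5 m/s) or (contact force between board and anything else below 0.001 N and linear speed of board above 0.5 m/s)).
It fails at once if the highball is moved more than 20 mm or tipped (distance of highball from where it was at the start of the episode above 0.02 m or angle between highball's own z axis and vertical above 0.3 rad).
It fails at once if the dispenser is moved more than 20 mm or tipped (distance of dispenser from where it was at the start of the episode above 0.02 m or angle between dispenser's own z axis and vertical above 0.3 rad).
It also fails if it takes over 115 s, if anything falls off the work surface, if the arm or the gripper's body presses on something with over 40 N, if the wrist force passes 120 N, or if a joint passes its speed limit or range.

ROBOT

A 6-joint arm with a two-finger parallel gripper is mounted at the origin on the work surface. World frame = base frame: x ahead of the robot, y to its left, z up, the work surface at z = 0. Lengths are in m, angles in rad, forces in N, time in s.
With the tool pointing down it reaches from about 0.25 to 0.725 m from the base axis. Payload 4 kg.
Tool frame: the origin (TCP) lies at the very end of the fingers, on their centre line; the grasp point (between the pads) lies 19 mm behind it (r.tcp_to_grasp is the distance from the TCP to the grasp point, in m); z points along the fingers, y is the line along which they close (so a half turn about z gives the same grasp; the last joint's range is limited). The gripper opens to 85 mm and grips with 20 to 120 N. Pads are 22 mm wide; open, the fingers measure 114 mm over their backs; the gripper's body (76 mm by 85 mm) begins 54 mm behind the grasp point. The pads swing forward as they close: fully open they stand 13 mm farther back than shut.
Start: joints at [-1.118, 0.241, 0.005, 1.335, 0, 1.571], TCP at [0.219, -0.45, 0.231] pointing down, gripper open.
Joint ranges: [-2.72, 2.72], [-1.05, 1.87], [-1.09, 1.28], [-1.99, 2.15], [-1.42, 1.44], [-3.14, 3.14]. Speed limits (rad/s): [2.79, 2.79, 3.14, 3.14, 3.14, 3.14].

INTERFACE

Orientations are given as a rotation vector (axis times angle).
In Python, from station import r, eyes gives the robot as it stands.
- The arm moves only by the tool servo_tool, never from a script. Its argument "deltas" is text: rows parted by semicolons, each of 7 numbers parted by spaces: the turn, a rotation vector about the tool's x, y, z in shares of pi rad (1.0 is pi rad), then the shift along the tool's x, y, z in shares of 0.8 m (1.0 is 0.8 m), then the opening, from 0 (shut) to 1 (fully open). In form: ax ay az tx ty tz claw; .... A call has 1 to 12 rows; each row is the pose to reach, as a shift and turn from the pose commanded when the call began, along the tool's axes at that moment; what a row does not reach only later rows make up. A row lasts 1/10 s, in which the tool goes at most 50 mm and 8.59 degrees, less where a joint would pass 70% of its speed; a pose out of reach is approached as far as the arm can. No shift or turn number may pass 1 either way. A call with a gripper value outside its range is refused whole. The fingers move at their own pace and stop on an object; the grip force is fixed at half the most. Time passes only in rows, so rows that repeat a pose let the fingers close. It gives the time, the measured TCP pose, the force, the opening and the grip force at its end, in the units of the state.
- r.get_state(): the state, without advancing time (a new reading comes with each control period).
- eyes.camera(name): name is "side" or "top" or "wrist"; returns the picture (480x640x3 uint8, blue, green, red); there is no depth.
- eyes.camera_model(name): a dict with "fov_y" (degrees; the focal length in pixels is half the picture's height over the tangent of half this angle, whatever the lens; pixels are square), "cx", "cy" (the principal point, pixels), "k1" (the pictures are not rectified: a ray, as slopes to the right and down, at radius r is drawn at 1 + k1 r^2 times it, then the intrinsics apply), "eye" and "orientation" of the camera in the world; the wrist camera has in their place "hand_eye" (4x4, takes a point from camera to tool coordinates, whose origin is the TCP and whose axes are the flange's). Camera axes: x right, y down, z forward; pixel columns grow to the right and rows downward; lengths in m; the calibration is good to about 2 mm. A picture is of the moment at which its call begins: read the wrist's pose just before it. camera_model takes no time and is no camera call.
- r.close_job(): hands the job in; it is judged then, once.
The state is a dict: "time": time; "joint_pos": joint angles; "joint_vel": joint speeds; "joint_torque": joint torques, N m; "tcp_pos": TCP position; "tool_rot": TCP orientation; "wrist_force": force on the tool from outside, world axes, zero at the start; "ft_torque": the same for the moment, N m; "gripper_width": finger opening in m; "grasp_force": force on a finger pad.
Only numpy, scipy, OpenCV 4.12 (cv2) and the standard library are available. Lean on these libraries where they do the work, as an engineer would, in place of code of your own. Each camera call takes 0.05 s, during which the arm holds its last target. There are 200 camera calls.

## Working session

There is one attempt and no reset: what is moved stays moved. The work goes in short steps, Python scripts to look and compute and a tool call to move; the robot and the scene stay as the last step left them, time stands still between calls to the robot, and variables do not carry over. Pictures are saved under pics/ and viewed, at most 18 in all, crops included, and the job is handed in when it is done.

Besides the shell and the picture viewer there is one more tool, called as name(argument=value, ...) on one line, values as JSON. servo_tool: Moves the arm, as the interface text tells. Its arguments: {"type":"object","properties":{"deltas":{"type":"string"}},"required":["deltas"]}

```bash
mkdir -p pics; ls; python3 - <<'E'
from station import r, eyes
import cv2
s=r.get_state(); print(s)
for n in("top","side"):
    print(n,eyes.camera_model(n)); cv2.imwrite(f"pics/{n}0.png",eyes.camera(n))
print(eyes.camera_model("wrist"))
E
```

```text
pics
{'time': 0.0, 'joint_pos': array([-1.11798313e+00,  2.41426690e-01,  3.73870030e-03,  1.33519264e+00,
       -5.55423888e-05,  1.57078151e+00]), 'joint_vel': array([-0.00048483,  0.00142152,  0.00086477, -0.00029093, -0.00038586,
       -0.00097507]), 'joint_torque': array([ 4.50887483e-04, -3.72318900e+01,  2.52406955e+01,  1.71002682e-02,
       -9.43310795e-06, -1.14003416e-05]), 'tcp_pos': array([ 0.21846096, -0.44905754,  0.23041163]), 'tool_rot': array([-3.05944461e+00, -7.04785774e-01,  8.19410681e-04]), 'wrist_force': array([-0.25887716, -0.42600201, -0.40470108]), 'ft_torque': array([-0.00463558,  0.0093392 ,  0.01369207]), 'grasp_force': 0.0, 'gripper_width': 0.08565660257656339}
top {'fov_y': 57.181072519515915, 'cx': 315.1608344787646, 'cy': 232.81361622605004, 'k1': -0.07784065365509499, 'eye': array([ 0.5459    , -0.02119828,  0.96233575]), 'orientation': array([-2.21381675,  2.16054443, -0.0287979 ])}
side {'fov_y': 56.41534167468714, 'cx': 312.2085295566386, 'cy': 238.85060939401788, 'k1': -0.023722089262960246, 'eye': array([ 0.48001094, -0.7164681 ,  0.60457093]), 'orientation': array([-2.19525432,  0.20214965, -0.09742671])}
{'fov_y': 68.35660810971757, 'cx': 317.610603559154, 'cy': 234.01619276539986, 'k1': -0.05634023851635214, 'hand_eye': array([[ 7.06088367e-04, -9.58695220e-01, -2.84434485e-01,
         7.16687402e-02],
       [ 9.99999564e-01,  8.50719330e-04, -3.84948036e-04,
        -1.40510420e-03],
       [ 6.11021757e-04, -2.84434089e-01,  9.58695403e-01,
        -1.42279082e-01],
       [ 0.00000000e+00,  0.00000000e+00,  0.00000000e+00,
         1.00000000e+00]])}
```

View pics/top0.png

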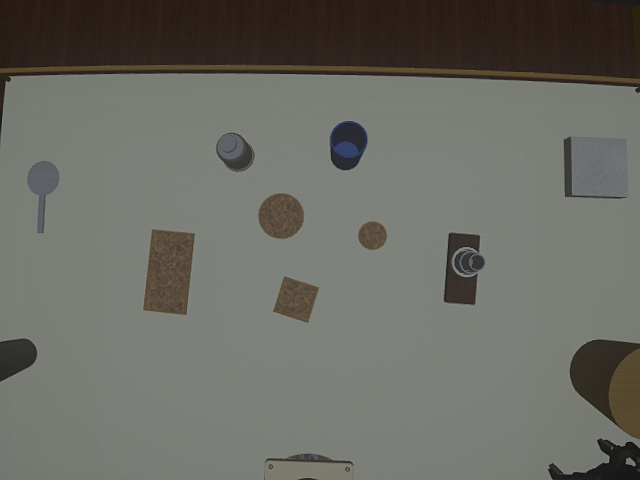

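View pics/side0.png

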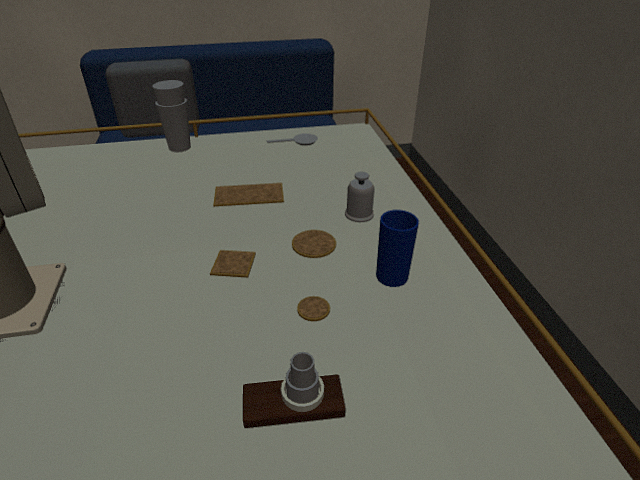

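The top view shows small round mat at (372,235), large round (281,216), square (297,299), oblong (169,272), board (462,268) with the stack, tall rim about (477,262), dish about (466,262). The side view agrees: nothing else close to the stack, and the highball and dispenser stand beyond the mats.

```bash
cat > h.py <<'E'
from station import r, eyes
import cv2, numpy as np
from scipy.spatial.transform import Rotation as R
def cam(n, s=None):
    m=eyes.camera_model(n); f=240/np.tan(np.radians(m['fov_y']/2))
    if n=="wrist":
        T=np.eye(4); T[:3,:3]=R.from_rotvec(s['tool_rot']).as_matrix(); T[:3,3]=s['tcp_pos']
        T=T@m['hand_eye']; Q,e=T[:3,:3],T[:3,3]
    else: Q,e=R.from_rotvec(m['orientation']).as_matrix(),m['eye']
    return m,f,Q,e
def unproj(c,uv,z):
    m,f,Q,e=c; p=(np.atleast_2d(uv).astype(float)-[m['cx'],m['cy']])/f; q=p.copy()
    for _ in range(10): q=p/(1+m['k1']*(q**2).sum(1,keepdims=True))
    d=np.c_[q,np.ones(len(q))]@Q.T
    return (e+d*((z-e[2])/d[:,2:]))[:,:2]
def proj(c,X):
    m,f,Q,e=c; x=(np.atleast_2d(X)-e)@Q; q=x[:,:2]/x[:,2:]
    return q*(1+m['k1']*(q**2).sum(1,keepdims=True))*f+[m['cx'],m['cy']]
def rel(s,xyz,yaw=None):
    "shift in tool axes (cm) from measured TCP to xyz"
    return R.from_rotvec(s['tool_rot']).as_matrix().T@(np.array(xyz)-s['tcp_pos'])*100
E
python3 - <<'E'
from h import *
im=cv2.imread("pics/top0.png"); c=cam("top"); hsv=cv2.cvtColor(im,cv2.COLOR_BGR2HSV)
for u,v in((372,235),(281,216),(297,299),(169,272),(452,290)): print(hsv[v,u], end=' ')
mask=((hsv[...,1]>70)&(hsv[...,0]<25)).astype(np.uint8)
mask[:100]=0;mask[330:]=0;mask[:,520:]=0
mask=cv2.morphologyEx(mask,cv2.MORPH_CLOSE,np.ones((3,3)))
cs,_=cv2.findContours(mask,cv2.RETR_EXTERNAL,cv2.CHAIN_APPROX_NONE)
for k in cs:
    if cv2.contourArea(k)<100: continue
    z=.022 if k[:,0,0].min()>420 else .006
    p=unproj(c,k[:,0],z)
    (a,b),wh,ang=cv2.minAreaRect((p*1000).astype(np.float32)); 
    print(k[:,0].mean(0), 'rect',a,b,wh,ang,'circ',cv2.minEnclosingCircle((p*1000).astype(np.float32)))
print('tall',unproj(c,[477,262],.102),'wide rim/dish',unproj(c,[466,262],.042))
big=cv2.resize(im[215:315,420:520],None,fx=6,fy=6,interpolation=cv2.INTER_CUBIC); cv2.imwrite("pics/c1.png",big)
E
```

```text
[16 79 94] [15 81 95] [15 81 95] [15 83 98] [12 59 56] [295.40441176 299.41176471] rect 445.77972412109375 38.429325103759766 (78.64387512207031, 79.1216812133789) 73.81000518798828 circ ((445.2196350097656, 38.32318115234375), 54.80637741088867)
[168.50207469 271.71784232] rect 497.9427490234375 320.5793151855469 (96.12346649169922, 178.667724609375) 85.63055419921875 circ ((497.2451477050781, 320.4365234375), 99.78461456298828)
[372.02631579 235.05263158] rect 589.0615844726562 -125.30438232421875 (56.50642395019531, 58.685508728027344) 1.3676117658615112 circ ((588.4161376953125, -124.57186126708984), 30.217117309570312)
[280.5483871  215.52419355] rect 627.002685546875 74.95849609375 (94.2515640258789, 96.44942474365234) 1.3855713605880737 circ ((626.6500854492188, 75.62793731689453), 49.123802185058594)
tall [[ 0.53668512 -0.32091661]] wide rim/dish [[ 0.53554256 -0.31849335]]
```

View pics/c1.png

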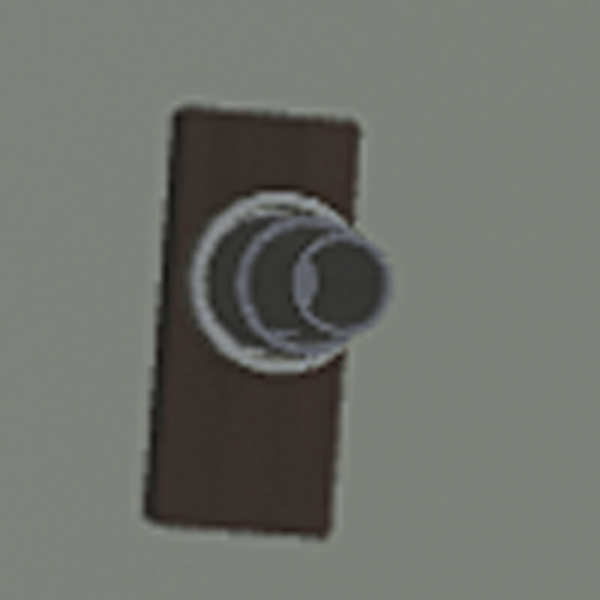

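The crop shows dish rim centred near crop (281,283), tall rim near (345,284), board top corners near (183,107),(359,122),(329,538),(155,520). Everything stands.

```bash
python3 - <<'E'
from h import *
c=cam("top"); cr=lambda a:np.array(a)/6+[419.6,214.6]
print('tall',unproj(c,cr([345,284]),.102),'dish',unproj(c,cr([281,283]),.042),'wide',unproj(c,cr([300,284]),.068))
b=unproj(c,cr([[183,107],[359,122],[329,538],[155,520]]),.022); print(b,b.mean(0))
a=b[0]+b[1]-b[2]-b[3]; print('board yaw',np.degrees(np.arctan2(a[1],a[0])))
print('highball',unproj(c,[345,160],0.0),unproj(c,[349,139],.14),'disp',unproj(c,[238,158],0))
s=r.get_state(); print(R.from_rotvec(s['tool_rot']).as_matrix().round(3))
E
```

```text
tall [[ 0.53681966 -0.32111371]] dish [[ 0.53604982 -0.31940481]] wide [[ 0.53613006 -0.31750271]]
[[ 0.59776277 -0.28988706]
 [ 0.59391357 -0.35353337]
 [ 0.44563579 -0.34451568]
 [ 0.4508456  -0.28193712]] [ 0.52203943 -0.31746831]
board yaw -3.2897076971946246
highball [[ 0.75356261 -0.06245573]] [[ 0.76384006 -0.06323225]] disp [[0.75354208 0.17519443]]
[[ 0.899  0.437 -0.001]
 [ 0.437 -0.899  0.002]
 [-0.    -0.002 -1.   ]]
```

Careful with the scale: shifts go in shares of 0.8 m and turns go in shares of pi rad. That gives: 34.25 cm / 80 = 0.4281, 3 cm / 80 = 0.0375, -1.119 rad / 3.1416 = -0.3562.

servo_tool(deltas="0 0 -0.3562 0.4281 0.0281 0.0375 0.7;0 0 -0.3562 0.4281 0.0281 0.0375 0.7;0 0 -0.3562 0.4281 0.0281 0.0375 0.7;0 0 -0.3562 0.4281 0.0281 0.0375 0.7;0 0 -0.3562 0.4281 0.0281 0.0375 0.7;0 0 -0.3562 0.4281 0.0281 0.0375 0.7;0 0 -0.3562 0.4281 0.0281 0.0375 0.7;0 0 -0.3562 0.4281 0.0281 0.0375 0.7;0 0 -0.3562 0.4281 0.0281 0.0375 0.7;0 0 -0.3562 0.4281 0.0281 0.0375 0.7;0 0 -0.3562 0.4281 0.0281 0.0375 0.7;0 0 -0.3562 0.4281 0.0281 0.0375 0.7")

```text
time: 1.3
tcp_pos: [0.5357, -0.3208, 0.2018]
tool_rot: [2.223, 2.22, 0.0]
wrist_force: [-0.1, -0.5, 0.5]
gripper_width: 0.0594
grasp_force: 0.0
```

```bash
python3 - <<'E'
from h import *
s=r.get_state(); im=eyes.camera("wrist"); print(s['tcp_pos'],s['joint_pos'].round(3),s['wrist_force'],R.from_rotvec(s['tool_rot']).as_matrix().round(3))
c=cam("wrist",s)
print(proj(c,[[.5365,-.3195,.102],[.5365,-.3195,.068],[.5365,-.3195,.042]]))
np.save("w1.npy",s,allow_pickle=True)
cv2.imwrite("pics/w1.png",im)
E
```

```text
[ 0.53573539 -0.3207715   0.20177467] [-0.539  0.504  0.315  1.381 -0.     1.033] [-0.14745022 -0.52881396  0.5040098 ] [[ 0.001  1.     0.   ]
 [ 1.    -0.001 -0.   ]
 [-0.     0.    -1.   ]]
[[320.32825965 234.49103054]
 [320.08328016 222.5017298 ]
 [319.93057945 215.03724291]]
```

View pics/w1.png

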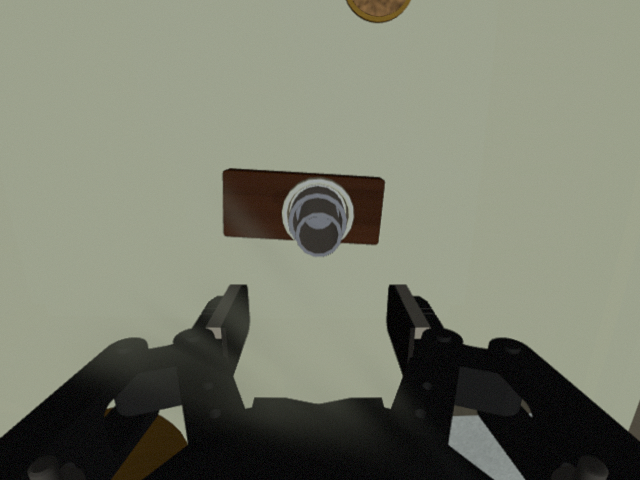

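Wrist view: tall rim at (320,235), where predicted, dish rim about (318,211); the stack is centred between the fingers. Descending and gripping the tall measure.

In the tool's units: 13 cm / 80 = 0.1625, 11 cm / 80 = 0.1375.

servo_tool(deltas="0 0 0 0 0.0013 0.05 0.7;0 0 0 0 0.0013 0.1 0.7;0 0 0 0 0.0013 0.1375 0.7;0 0 0 0 0.0013 0.1625 0.7;0 0 0 0 0.0013 0.1625 0.7;0 0 0 0 0.0013 0.1625 0;0 0 0 0 0.0013 0.1625 0;0 0 0 0 0.0013 0.1625 0;0 0 0 0 0.0013 0.1625 0;0 0 0 0 0.0013 0.1625 0;0 0 0 0 0.0013 0.1625 0;0 0 0 0 0.0013 0.1625 0")

```text
time: 2.55
tcp_pos: [0.5385, -0.3208, 0.0734]
tool_rot: [2.218, 2.22, 0.001]
wrist_force: [-1.6, 0.1, 7.2]
gripper_width: 0.0333
grasp_force: 59.9
```

In the tool's units: -10 cm / 80 = -0.125, -9 cm / 80 = -0.1125.

servo_tool(deltas="0 0 0 0 0 -0.0125 0;0 0 0 0 0 -0.025 0;0 0 0 0 0 -0.0438 0;0 0 0 0 0 -0.075 0;0 0 0 0 0 -0.1125 0;0 0 0 0 0 -0.125 0;0 0 0 0 0 -0.125 0")

```text
time: 3.25
tcp_pos: [0.5389, -0.3207, 0.1738]
tool_rot: [2.217, 2.219, 0.002]
wrist_force: [0.3, 0.3, -0.3]
gripper_width: 0.033
grasp_force: 59.6
```

```bash
python3 - <<'E'
from h import *
s=r.get_state(); im=eyes.camera("wrist"); t=eyes.camera("top"); print(s['tcp_pos'],s['gripper_width'],s['grasp_force'])
c=cam("top"); cv2.imwrite("pics/t2.png",t)
cw=cam("wrist",s); print('small mat',proj(cw,[.5885,-.125,.006]))
cv2.imwrite("pics/w2.png",im)
E
```

```text
[ 0.53894837 -0.32068972  0.17378981] 0.03299944143454675 59.61871878921727
small mat [[383.1904898  -32.84472997]]
```

View pics/w2.png

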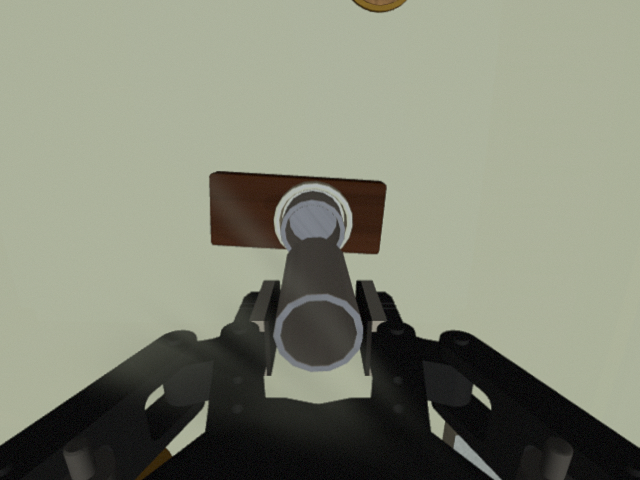

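In the tool's units: 19.6 cm / 80 = 0.245, 18.5 cm / 80 = 0.2313.

servo_tool(deltas="0 0 0 0.05 0.0125 0 0;0 0 0 0.1 0.025 0 0;0 0 0 0.15 0.0375 0 0;0 0 0 0.2 0.05 0.0125 0;0 0 0 0.2313 0.06 0.0375 0;0 0 0 0.245 0.0625 0.0625 0;0 0 0 0.245 0.0625 0.0875 0;0 0 0 0.245 0.0625 0.1 0;0 0 0 0.245 0.0625 0.1 0;0 0 0 0.245 0.0625 0.1 0")

```text
time: 4.35
tcp_pos: [0.5871, -0.1243, 0.091]
tool_rot: [-2.221, -2.221, 0.001]
wrist_force: [1.2, 0.4, -0.1]
gripper_width: 0.0331
grasp_force: 59.6
```

```bash
python3 - <<'E'
from h import *
import subprocess
s=r.get_state(); im=eyes.camera("wrist"); print(s['tcp_pos'],s['gripper_width'],s['grasp_force'])
cw=cam("wrist",s); P=s['tcp_pos']
a=np.linspace(0,2*np.pi,60); 
pts=proj(cw,np.c_[.5885+.031*np.cos(a),-.125+.031*np.sin(a),0*a+.006])
for z,rad,col in((.102-.0734,.017,(0,0,255)),(.032-.0734,.017,(0,255,0))):
    q=proj(cw,np.c_[P[0]+rad*np.cos(a),P[1]+rad*np.sin(a),0*a+P[2]+z]); cv2.polylines(im,[q.astype(int)],1,col,1)
cv2.polylines(im,[pts.astype(int)],1,(255,0,0),1)
cv2.imwrite("pics/w3.png",im)
E
```

```text
[ 0.58709142 -0.12434223  0.09097775] 0.0331106971402697 59.606210825177186
```

View pics/w3.png

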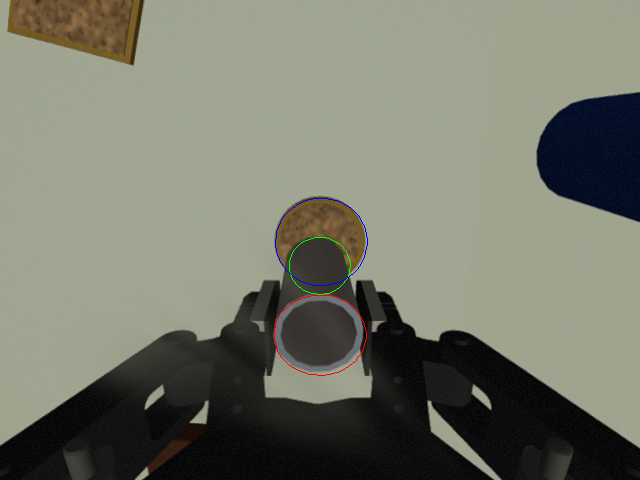

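Overlay: mat model (321,241) fits the cork mat within 1–2 px, and the rim (319,333) matches. Set down.

In the tool's units: 4.3 cm / 80 = 0.0538, 4.2 cm / 80 = 0.0525.

servo_tool(deltas="0 0 0 0 0.0013 0.025 0;0 0 0 0 0.0013 0.0438 0;0 0 0 0 0.0013 0.05 0;0 0 0 0 0.0013 0.0525 0;0 0 0 0 0.0013 0.0538 0;0 0 0 0 0.0013 0.0538 0")

```text
time: 5.0
tcp_pos: [0.5891, -0.1242, 0.0493]
tool_rot: [2.219, 2.221, 0.002]
wrist_force: [0.3, -0.3, -0.3]
gripper_width: 0.033
grasp_force: 59.6
```

In the tool's units: 0.2 cm / 80 = 0.0025, 0.1 cm / 80 = 0.0013.

servo_tool(deltas="0 0 0 0 0 0.0013 0;0 0 0 0 0 0.0025 0;0 0 0 0 0 0.0025 0")

```text
time: 5.3
tcp_pos: [0.589, -0.1241, 0.0474]
tool_rot: [2.219, 2.222, 0.001]
wrist_force: [-1.8, 0.3, 4.6]
gripper_width: 0.0333
grasp_force: 60.0
```

servo_tool(deltas="0 0 0 0 0 0.0025 0.6;0 0 0 0 0 0.0025 0.6;0 0 0 0 0 0.0025 0.6;0 0 0 0 0 0 0.6;0 0 0 0 0 -0.0375 0.6;0 0 0 0 0 -0.0875 0.7;0 0 0 0 0 -0.1375 0.7;0 0 0 -0.0625 -0.0163 -0.1375 0.8;0 0 0 -0.125 -0.0325 -0.1375 0.8;0 0 0 -0.1875 -0.05 -0.1375 0.8;0 0 0 -0.2438 -0.0663 -0.1375 0.8;0 0 0 -0.2438 -0.0663 -0.1375 0.8")

```text
time: 6.5
tcp_pos: [0.5333, -0.325, 0.1563]
tool_rot: [2.228, 2.212, -0.003]
wrist_force: [-0.0, 0.6, -0.9]
gripper_width: 0.0685
grasp_force: 0.0
```

```bash
cat > ov.py <<'E'
from h import *
a=np.linspace(0,2*np.pi,60)
def circ(im,c,x,y,z,rad,col): cv2.polylines(im,[proj(c,np.c_[x+rad*np.cos(a),y+rad*np.sin(a),0*a+z]).round().astype(int)],1,col,1)
E
python3 - <<'E'
from ov import *
s=r.get_state(); im=eyes.camera("wrist"); print(s['tcp_pos'],s['gripper_width'],s['joint_pos'])
c=cam("wrist",s)
circ(im,c,.5365,-.3195,.068,.024,(0,0,255)); circ(im,c,.5365,-.3195,.042,.032,(0,255,0))
y=np.radians(-3.3); B=[.522,-.3175]
p=[[B[0]+i*.075*np.cos(y)-j*.032*np.sin(y),B[1]+i*.075*np.sin(y)+j*.032*np.cos(y),.022] for i,j in((1,1),(1,-1),(-1,-1),(-1,1))]
cv2.polylines(im,[proj(c,p).round().astype(int)],1,(255,255,0),1)
cv2.imwrite("pics/w4.png",im[100:400,120:520])
E
```

```text
[ 0.53330845 -0.32502445  0.15626451] 0.06851420717988063 [-0.54629003  0.52520989  0.2296587   1.27413686 -0.00215765  1.03156645]
```

View pics/w4.png

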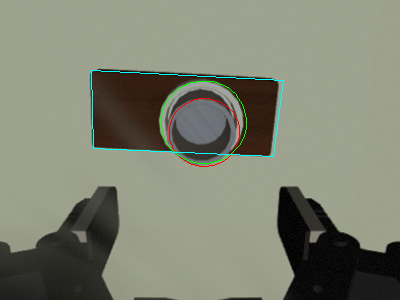

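Overlay: board model fits to about 3 px; dish about 3 px up-left of my circle, so stack sits near (0.535,-0.317). Descend partly and let it settle.

In the tool's units: 7 cm / 80 = 0.0875, 4 cm / 80 = 0.05.

servo_tool(deltas="0 0 0 0 0 0.05 0.8;0 0 0 0 0 0.0875 0.8;0 0 0 0 0 0.0875 0.8;0 0 0 0 0 0.0875 0.8")

```text
time: 6.95
tcp_pos: [0.5357, -0.3178, 0.0863]
tool_rot: [-2.218, -2.223, 0.0]
wrist_force: [-0.5, 0.0, 0.2]
gripper_width: 0.0681
grasp_force: 0.0
```

In the tool's units: 4.1 cm / 80 = 0.0513, 3.5 cm / 80 = 0.0438.

servo_tool(deltas="0 0 0 0 0 0.025 0.8;0 0 0 0 0 0.0438 0.8;0 0 0 0 0 0.0513 0.8;0 0 0 0 0 0.0513 0.8;0 0 0 0 0 0.0513 0;0 0 0 0 0 0.0513 0;0 0 0 0 0 0.0513 0;0 0 0 0 0 0.0513 0;0 0 0 0 0 0.0513 0")

```text
time: 7.85
tcp_pos: [0.537, -0.3197, 0.0475]
tool_rot: [2.218, 2.22, 0.002]
wrist_force: [0.1, -0.3, 5.3]
gripper_width: 0.0452
grasp_force: 62.7
```

In the tool's units: -8 cm / 80 = -0.1, -6 cm / 80 = -0.075.

servo_tool(deltas="0 0 0 0 0 -0.0063 0;0 0 0 0 0 -0.0125 0;0 0 0 0 0 -0.025 0;0 0 0 0 0 -0.0438 0;0 0 0 0 0 -0.075 0;0 0 0 0 0 -0.1 0;0 0 0 0 0 -0.1 0")

```text
time: 8.55
tcp_pos: [0.5377, -0.3203, 0.1294]
tool_rot: [2.215, 2.218, 0.003]
wrist_force: [-0.0, -0.5, -0.5]
gripper_width: 0.0455
grasp_force: 61.9
```

```bash
python3 - <<'E'
from ov import *
s=r.get_state(); im=eyes.camera("wrist"); t=eyes.camera("top"); print(s['tcp_pos'],s['gripper_width'],s['grasp_force'])
c=cam("wrist",s); P=s['tcp_pos']
circ(im,c,P[0],P[1],P[2]+.068-.046,.024,(0,0,255)); circ(im,c,.5365,-.3175,.042,.032,(0,255,0))
o=np.vstack([cv2.resize(im[90:450,120:520],(400,360)),cv2.resize(t[190:310,320:520],(400,240),interpolation=cv2.INTER_CUBIC)])
cv2.imwrite("pics/w5.png",o)
E
```

```text
[ 0.53768095 -0.32029543  0.12938085] 0.04549767100573165 61.947242580063175
```

View pics/w5.png

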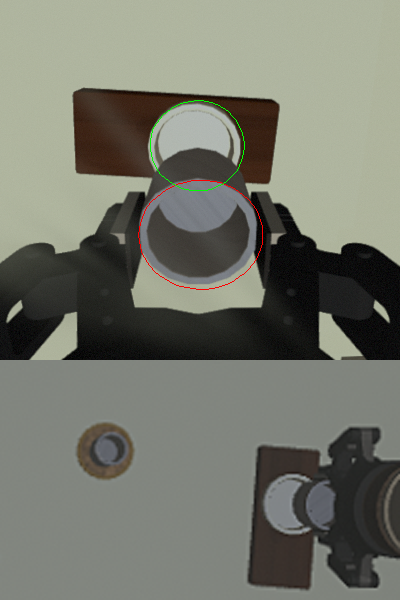

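Wide measure is held (rim centre crop (199,232), within 1 mm of the gripper's centre line); dish remains on board; tall measure stands centred on its mat. Moving to the square mat.

In the tool's units: 35.9 cm / 80 = 0.4488, -9.2 cm / 80 = -0.115.

servo_tool(deltas="0 0 0 0.05 -0.0125 0 0;0 0 0 0.1063 -0.0275 0 0;0 0 0 0.1625 -0.0425 0 0;0 0 0 0.2188 -0.0563 0 0;0 0 0 0.275 -0.0713 0 0;0 0 0 0.3313 -0.085 0 0;0 0 0 0.3875 -0.1 0 0;0 0 0 0.4313 -0.1125 0.025 0;0 0 0 0.4488 -0.115 0.05 0;0 0 0 0.4488 -0.115 0.075 0;0 0 0 0.4488 -0.115 0.0875 0;0 0 0 0.4488 -0.115 0.0875 0")

```text
time: 9.85
tcp_pos: [0.441, 0.0396, 0.0532]
tool_rot: [-2.218, -2.22, 0.006]
wrist_force: [-0.5, -0.4, -0.9]
gripper_width: 0.0455
grasp_force: 61.9
```

servo_tool(deltas="0 0 0 0 0 0 0;0 0 0 0 0 0 0")

```text
time: 10.05
tcp_pos: [0.4441, 0.0395, 0.056]
tool_rot: [2.221, 2.221, 0.002]
wrist_force: [0.1, 0.2, -1.1]
gripper_width: 0.0454
grasp_force: 61.9
```

```bash
python3 - <<'E'
from ov import *
s=r.get_state(); im=eyes.camera("wrist"); print(s['tcp_pos'],s['gripper_width'],s['grasp_force'])
c=cam("wrist",s); P=s['tcp_pos']
circ(im,c,P[0],P[1],P[2]+.068-.0475,.024,(0,0,255))
y=np.radians(73.8); B=[.4455,.0385]
p=[[B[0]+i*.04*np.cos(y)-j*.04*np.sin(y),B[1]+i*.04*np.sin(y)+j*.04*np.cos(y),.006] for i,j in((1,1),(1,-1),(-1,-1),(-1,1))]
cv2.polylines(im,[proj(c,p).round().astype(int)],1,(255,255,0),1)
cv2.imwrite("pics/w6.png",im)
E
```

```text
[0.4440752  0.03949491 0.05599118] 0.045369622211660375 61.93192524922779
```

View pics/w6.png

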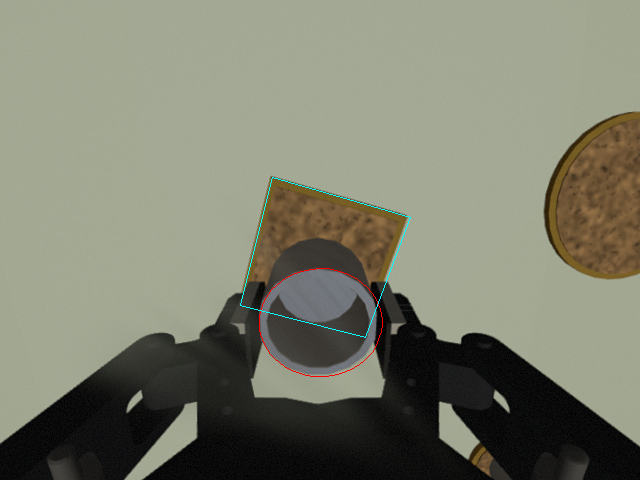

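The square mat model fits within 2 px; cup rim at (319,322) is on the gripper's centre. Lowering.

In the tool's units: 3.1 cm / 80 = 0.0388, 2.9 cm / 80 = 0.0363.

servo_tool(deltas="0 0 0 -0.0013 0.0013 0.0188 0;0 0 0 -0.0013 0.0013 0.0313 0;0 0 0 -0.0013 0.0013 0.035 0;0 0 0 -0.0013 0.0013 0.0363 0;0 0 0 -0.0013 0.0013 0.0375 0;0 0 0 -0.0013 0.0013 0.0388 0;0 0 0 -0.0013 0.0013 0.0388 0")

```text
time: 10.8
tcp_pos: [0.4445, 0.039, 0.0254]
tool_rot: [2.22, 2.222, 0.001]
wrist_force: [-2.0, -0.2, 5.3]
gripper_width: 0.0451
grasp_force: 62.7
```

In the tool's units: -16 cm / 80 = -0.2, -12 cm / 80 = -0.15.

servo_tool(deltas="0 0 0 0 0 0 0.75;0 0 0 0 0 0 0.75;0 0 0 0 0 0 0.75;0 0 0 0 0 -0.0125 0.75;0 0 0 0 0 -0.05 0.8;0 0 0 0 0 -0.1 0.9;0 0 0 0 0 -0.1375 1;0 0 0 -0.025 0.0063 -0.1375 1;0 0 0 -0.05 0.0125 -0.1375 1;0 0 0 -0.1 0.025 -0.1375 1;0 0 0 -0.15 0.0375 -0.1375 1;0 0 0 -0.2 0.05 -0.1375 1")

```text
time: 12.0
tcp_pos: [0.4848, -0.1224, 0.1352]
tool_rot: [2.219, 2.223, 0.001]
wrist_force: [0.7, -0.0, -0.6]
gripper_width: 0.0854
grasp_force: 0.0
```

In the tool's units: -19.6 cm / 80 = -0.245, -17.5 cm / 80 = -0.2188.

servo_tool(deltas="0 0 0 -0.0563 0.015 0 1;0 0 0 -0.1125 0.03 0 1;0 0 0 -0.1688 0.045 0 1;0 0 0 -0.2188 0.0575 0 1;0 0 0 -0.245 0.0638 0.0125 1;0 0 0 -0.245 0.0638 0.025 1;0 0 0 -0.245 0.0638 0.025 1;0 0 0 -0.245 0.0638 0.025 1;0 0 0 -0.245 0.0638 0.025 1")

```text
time: 12.9
tcp_pos: [0.5357, -0.3159, 0.1151]
tool_rot: [2.218, 2.224, 0.0]
wrist_force: [0.2, 0.3, 0.2]
gripper_width: 0.0857
grasp_force: 0.0
```

```bash
python3 - <<'E'
from ov import *
s=r.get_state(); im=eyes.camera("wrist"); t=eyes.camera("top"); print(s['tcp_pos'],s['gripper_width'],s['joint_pos'])
c=cam("wrist",s)
circ(im,c,.5355,-.317,.042,.032,(0,255,0))
y=np.radians(-3.3); B=[.5205,-.3165]
p=[[B[0]+i*.075*np.cos(y)-j*.032*np.sin(y),B[1]+i*.075*np.sin(y)+j*.032*np.cos(y),.022] for i,j in((1,1),(1,-1),(-1,-1),(-1,1))]
cv2.polylines(im,[proj(c,p).round().astype(int)],1,(255,255,0),1)
o=np.hstack([im[100:400,120:520],cv2.resize(t[200:320,270:390],(300,300),interpolation=cv2.INTER_CUBIC)])
cv2.imwrite("pics/w7.png",o)
E
```

```text
[ 0.53574837 -0.3158626   0.11507901] 0.0857133130969108 [-5.32788496e-01  5.47769847e-01  1.56567348e-01  1.17923539e+00
  1.46367711e-04  1.03548134e+00]
```

View pics/w7.png

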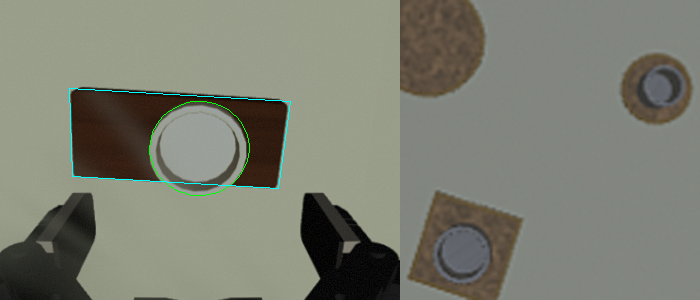

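Wrist: dish rim fits the circle at crop (199,148), board outline also fits; top view: tall and wide measures stand on their mats. Descending onto the dish, feeling for the board.

In the tool's units: 9.4 cm / 80 = 0.1175, 9.2 cm / 80 = 0.115.

servo_tool(deltas="0 0 0 -0.0013 0 0.0375 1;0 0 0 -0.0013 0 0.075 1;0 0 0 -0.0013 0 0.1 1;0 0 0 -0.0013 0 0.1125 0.86;0 0 0 -0.0013 0 0.1125 0.86;0 0 0 -0.0013 0 0.115 0.86;0 0 0 -0.0013 0 0.115 0.86;0 0 0 -0.0013 0 0.1175 0.86;0 0 0 -0.0013 0 0.1175 0.86")

```text
time: 13.9
tcp_pos: [0.5359, -0.3182, 0.0209]
tool_rot: [2.22, 2.222, 0.0]
wrist_force: [0.3, 0.1, -0.1]
gripper_width: 0.0736
grasp_force: 0.0
```

In the tool's units: 0.4 cm / 80 = 0.005, 0.3 cm / 80 = 0.0038.

servo_tool(deltas="0 0 0 0 0 0.0013 0.82;0 0 0 0 0 0.0025 0.82;0 0 0 0 0 0.0038 0.82;0 0 0 0 0 0.005 0.82;0 0 0 0 0 0.005 0.82")

```text
time: 14.4
tcp_pos: [0.5354, -0.3179, 0.016]
tool_rot: [-2.22, -2.222, 0.0]
wrist_force: [-0.2, -0.6, -0.6]
gripper_width: 0.07
grasp_force: 0.0
```

servo_tool(deltas="0 0 0 0 0 0 0.6;0 0 0 0 0 0 0.6;0 0 0 0 0 0 0;0 0 0 0 0 0 0;0 0 0 0 0 0 0;0 0 0 0 0 0 0")

```text
time: 15.0
tcp_pos: [0.5359, -0.3182, 0.0169]
tool_rot: [2.22, 2.222, 0.0]
wrist_force: [-0.9, 1.0, 5.8]
gripper_width: 0.0623
grasp_force: 65.8
```

In the tool's units: -9 cm / 80 = -0.1125, -7 cm / 80 = -0.0875.

servo_tool(deltas="0 0 0 0 0 -0.0063 0;0 0 0 0 0 -0.0125 0;0 0 0 0 0 -0.025 0;0 0 0 0 0 -0.05 0;0 0 0 0 0 -0.0875 0;0 0 0 0 0 -0.1125 0;0 0 0 0 0 -0.1125 0")

```text
time: 15.7
tcp_pos: [0.5379, -0.3195, 0.1106]
tool_rot: [2.215, 2.217, 0.003]
wrist_force: [0.4, -0.2, -1.4]
gripper_width: 0.0626
grasp_force: 65.7
```

```bash
python3 - <<'E'
from ov import *
s=r.get_state(); im=eyes.camera("wrist"); print(s['tcp_pos'],s['gripper_width'],s['grasp_force'])
c=cam("wrist",s); P=s['tcp_pos']
circ(im,c,P[0],P[1],P[2]+.042-.0169,.032,(0,0,255))
y=np.radians(-3.3); B=[.5205,-.3165]
p=[[B[0]+i*.075*np.cos(y)-j*.032*np.sin(y),B[1]+i*.075*np.sin(y)+j*.032*np.cos(y),.022] for i,j in((1,1),(1,-1),(-1,-1),(-1,1))]
cv2.polylines(im,[proj(c,p).round().astype(int)],1,(255,255,0),1)
cv2.imwrite("pics/w8.png",im)
E
```

```text
[ 0.53790989 -0.31945209  0.11056968] 0.06259999744633164 65.7309751957655
```

View pics/w8.png

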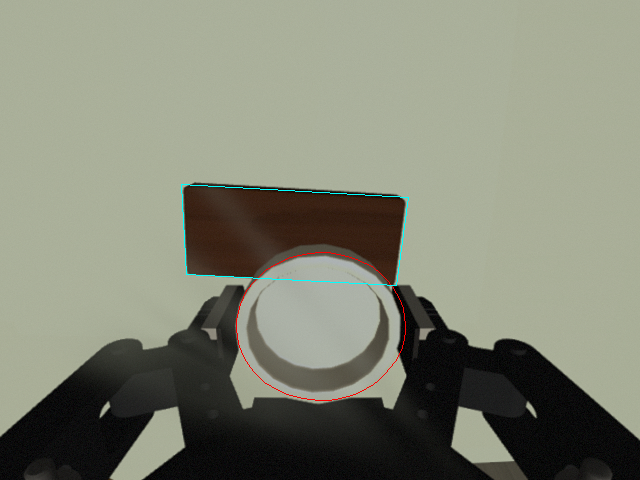

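Dish held level, rim centre (319,323) about 1.5 mm ahead of the gripper centre; the board didn't move. On to the large round mat.

In the tool's units: 39.3 cm / 80 = 0.4913, 8.9 cm / 80 = 0.1113.

servo_tool(deltas="0 0 0 0.0375 0.0088 -0.025 0;0 0 0 0.0938 0.0213 -0.0375 0;0 0 0 0.15 0.0338 -0.0375 0;0 0 0 0.2063 0.0463 -0.0375 0;0 0 0 0.2625 0.0588 -0.0375 0;0 0 0 0.3188 0.0713 -0.0375 0;0 0 0 0.375 0.0838 -0.0375 0;0 0 0 0.425 0.0963 -0.0125 0;0 0 0 0.475 0.1075 0.025 0;0 0 0 0.4913 0.1113 0.05 0;0 0 0 0.4913 0.1113 0.075 0;0 0 0 0.4913 0.1113 0.075 0")

```text
time: 16.95
tcp_pos: [0.6198, 0.0756, 0.0407]
tool_rot: [-2.214, -2.22, 0.013]
wrist_force: [-1.4, 0.3, -1.2]
gripper_width: 0.0623
grasp_force: 65.9
```

servo_tool(deltas="0 0 0 0 0 0 0;0 0 0 0 0 0 0;0 0 0 0 0 0 0")

```text
time: 17.25
tcp_pos: [0.6252, 0.0745, 0.0478]
tool_rot: [2.22, 2.22, 0.003]
wrist_force: [1.2, -0.1, -0.7]
gripper_width: 0.0626
grasp_force: 65.9
```

```bash
python3 - <<'E'
from ov import *
s=r.get_state(); im=eyes.camera("wrist"); print(s['tcp_pos'],s['gripper_width'],s['grasp_force'],s['joint_pos'].round(2))
c=cam("wrist",s); P=s['tcp_pos']
circ(im,c,P[0],P[1]+.0015,P[2]+.042-.0169,.032,(0,0,255))
circ(im,c,.6267,.0755,.006,.05,(255,255,0))
cv2.imwrite("pics/w9.png",im)
E
```

```text
[0.62516835 0.0744922  0.04775992] 0.06257794353833064 65.8560136333108 [ 0.12  0.62  0.09  1.04 -0.    1.69]
```

View pics/w9.png

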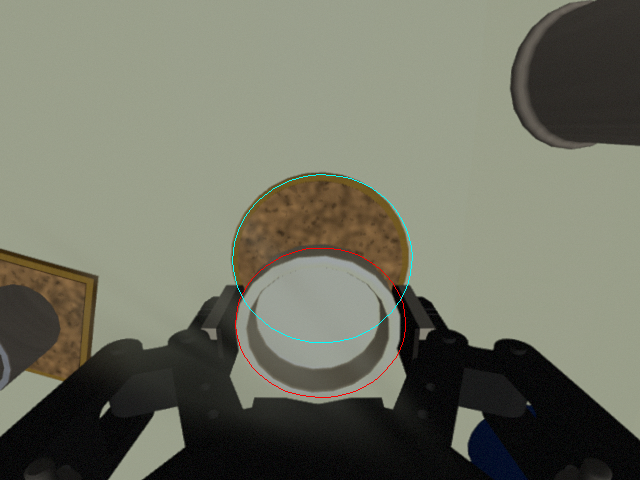

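The mat model fits within 2 px, dish held as before. Lowering 47 mm, the end slowly.

servo_tool(deltas="0 0 0 0 0.0013 0.0188 0;0 0 0 0 0.0013 0.0375 0;0 0 0 0 0.0013 0.05 0;0 0 0 0 0.0013 0.055 0;0 0 0 0 0.0013 0.0563 0;0 0 0 0 0.0013 0.0575 0;0 0 0 0 0.0013 0.0588 0;0 0 0 0 0.0013 0.0588 0")

```text
time: 18.1
tcp_pos: [0.6248, 0.0749, 0.0009]
tool_rot: [2.22, 2.222, -0.0]
wrist_force: [-5.3, -1.1, 7.6]
gripper_width: 0.0623
grasp_force: 66.7
```

In the tool's units: -17.5 cm / 80 = -0.2188, -15 cm / 80 = -0.1875.

servo_tool(deltas="0 0 0 0 0 0 0.85;0 0 0 0 0 0 0.85;0 0 0 0 0 0 0.85;0 0 0 0 0 -0.0125 0.9;0 0 0 0 0 -0.05 0.9;0 0 0 0 0 -0.1125 1;0 0 0 0 0 -0.175 1;0 0 0 0 0 -0.1875 1;0 0 0 -0.05 -0.0125 -0.1875 1;0 0 0 -0.1063 -0.0275 -0.1875 1;0 0 0 -0.1625 -0.0425 -0.1875 1;0 0 0 -0.2188 -0.0575 -0.1875 1")

```text
time: 19.3
tcp_pos: [0.5788, -0.1013, 0.1496]
tool_rot: [2.219, 2.223, 0.0]
wrist_force: [0.7, -0.9, -0.6]
gripper_width: 0.0854
grasp_force: 0.0
```

In the tool's units: -21.6 cm / 80 = -0.27, -18 cm / 80 = -0.225, -1.513 rad / 3.1416 = -0.4816.

servo_tool(deltas="0 0 -0.0446 -0.0563 -0.015 0 1;0 0 -0.0891 -0.1125 -0.03 0 1;0 0 -0.1337 -0.1688 -0.0438 0 1;0 0 -0.1783 -0.225 -0.0588 0 1;0 0 -0.2228 -0.27 -0.0725 0 1;0 0 -0.2674 -0.27 -0.0725 0 1;0 0 -0.3119 -0.27 -0.0725 0 1;0 0 -0.3565 -0.27 -0.0725 0 1;0 0 -0.4011 -0.27 -0.0725 0 1;0 0 -0.4456 -0.27 -0.0725 0 1;0 0 -0.4816 -0.27 -0.0725 0 1;0 0 -0.4816 -0.27 -0.0725 0 1")

```text
time: 20.5
tcp_pos: [0.5215, -0.316, 0.1494]
tool_rot: [-0.09, -3.14, -0.0]
wrist_force: [-0.9, -0.6, -0.2]
gripper_width: 0.0851
grasp_force: 0.0
```

In the tool's units: 4 cm / 80 = 0.05, 2 cm / 80 = 0.025.

servo_tool(deltas="0 0 0 0 0 0.025 1;0 0 0 0 0 0.05 1;0 0 0 0 0 0.05 1;0 0 0 0 0 0.05 1")

```text
time: 20.9
tcp_pos: [0.5213, -0.3159, 0.1093]
tool_rot: [-0.091, -3.139, -0.001]
wrist_force: [-0.0, -0.4, -0.4]
gripper_width: 0.0853
grasp_force: 0.0
```

```bash
python3 - <<'E'
from ov import *
s=r.get_state(); im=eyes.camera("wrist"); t=eyes.camera("top"); print(s['tcp_pos'],s['gripper_width'],s['joint_pos'].round(2),R.from_rotvec(s['tool_rot']).as_matrix().round(3))
c=cam("wrist",s)
y=np.radians(-3.3); B=[.5205,-.3165]
p=[[B[0]+i*.075*np.cos(y)-j*.032*np.sin(y),B[1]+i*.075*np.sin(y)+j*.032*np.cos(y),.022] for i,j in((1,1),(1,-1),(-1,-1),(-1,1))]
cv2.imwrite("pics/w10raw.png",im)
cv2.polylines(im,[proj(c,p).round().astype(int)],1,(255,255,0),1)
ct=cam("top")
for x,yy,z,rad in((.5885,-.125,.076,.017),(.4455,.0385,.046,.024),(.6267,.0755,.026,.032)): circ(t,ct,x,yy,z,rad,(0,0,255))
o=np.hstack([cv2.resize(im,(480,360)),cv2.resize(t[180:330,250:400],(320,360),interpolation=cv2.INTER_CUBIC)])
cv2.imwrite("pics/w10.png",o)
E
```

```text
[ 0.52132398 -0.31586697  0.1092617 ] 0.08534254831060364 [-0.54  0.53  0.11  1.15  0.   -0.49] [[-0.998  0.058 -0.001]
 [ 0.058  0.998  0.001]
 [ 0.001  0.    -1.   ]]
```

View pics/w10.png

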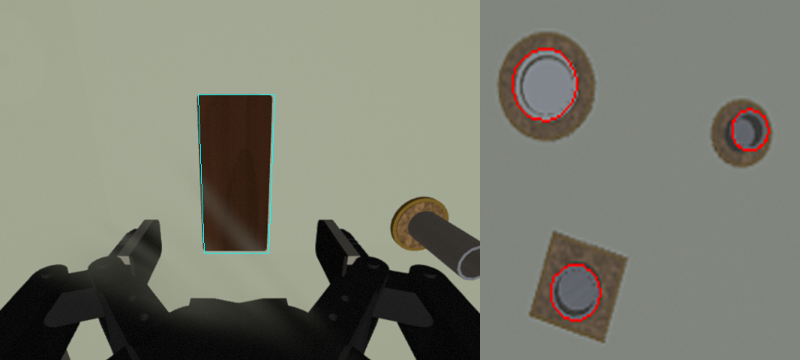

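Dish, tall and wide measures all match their predicted circles on their mats; the board outline matches and lies centred between the fingers. Descending for the board.

In the tool's units: 11.2 cm / 80 = 0.14, 11 cm / 80 = 0.1375.

servo_tool(deltas="0 0 0 0.0013 0 0.0375 1;0 0 0 0.0013 0 0.075 1;0 0 0 0.0013 0 0.1125 1;0 0 0 0.0013 0 0.13 0.9;0 0 0 0.0013 0 0.135 0.9;0 0 0 0.0013 0 0.1375 0.86;0 0 0 0.0013 0 0.14 0.86;0 0 0 0.0013 0 0.14 0.86;0 0 0 0.0013 0 0.14 0.86")

```text
time: 21.9
tcp_pos: [0.5213, -0.3164, -0.0016]
tool_rot: [0.089, 3.139, -0.002]
wrist_force: [-0.1, 0.2, -0.5]
gripper_width: 0.0736
grasp_force: 0.0
```

In the tool's units: 0.1 cm / 80 = 0.0013.

servo_tool(deltas="0 0 0 0 0 0.0013 0.82;0 0 0 0 0 0.0013 0.82;0 0 0 0 0 0.0013 0.6;0 0 0 0 0 0.0013 0.5;0 0 0 0 0 0.0013 0;0 0 0 0 0 0.0013 0;0 0 0 0 0 0.0013 0;0 0 0 0 0 0.0013 0")

```text
time: 22.7
tcp_pos: [0.5212, -0.3165, -0.0028]
tool_rot: [0.089, 3.139, -0.002]
wrist_force: [0.1, -0.6, 6.0]
gripper_width: 0.0628
grasp_force: 68.5
```

In the tool's units: -15 cm / 80 = -0.1875, -14 cm / 80 = -0.175.

servo_tool(deltas="0 0 0 0 0 -0.0063 0;0 0 0 0 0 -0.0125 0;0 0 0 0 0 -0.025 0;0 0 0 0 0 -0.05 0;0 0 0 0 0 -0.0875 0;0 0 0 0 0 -0.1375 0;0 0 0 0 0 -0.175 0;0 0 0 0 0 -0.1875 0;0 0 0 0 0 -0.1875 0")

```text
time: 23.6
tcp_pos: [0.5216, -0.3165, 0.1482]
tool_rot: [0.089, 3.137, -0.003]
wrist_force: [0.3, 0.3, -1.6]
gripper_width: 0.0629
grasp_force: 67.7
```

```bash
python3 - <<'E'
from ov import *
s=r.get_state(); im=eyes.camera("wrist"); print(s['tcp_pos'],s['gripper_width'],s['grasp_force'],R.from_rotvec(s['tool_rot']).as_matrix().round(3))
c=cam("wrist",s); P=s['tcp_pos']
y=np.radians(-3.3); B=P[:2]+[-.0007,0]; z=P[2]+.0248
p=[[B[0]+i*.075*np.cos(y)-j*.032*np.sin(y),B[1]+i*.075*np.sin(y)+j*.032*np.cos(y),z] for i,j in((1,1),(1,-1),(-1,-1),(-1,1))]
cv2.polylines(im,[proj(c,p).round().astype(int)],1,(255,255,0),1)
cv2.imwrite("pics/w11.png",im)
E
```

```text
[ 0.52156391 -0.31647838  0.14823472] 0.0628799454634361 67.71401882171631 [[-0.998  0.057  0.003]
 [ 0.057  0.998 -0.002]
 [-0.003 -0.002 -1.   ]]
```

View pics/w11.png

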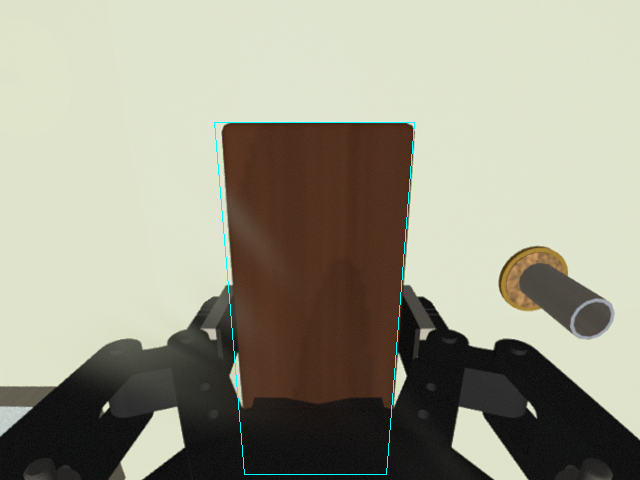

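Board hangs level and straight in the grip (top edge (222–413,123) as modelled). Carrying it across at height.

In the tool's units: 48 cm / 80 = 0.6, 46 cm / 80 = 0.575.

servo_tool(deltas="0 0 0 0.0025 0.0313 0 0;0 0 0 0.0075 0.0813 0 0;0 0 0 0.0125 0.1375 0 0;0 0 0 0.0175 0.1938 0 0;0 0 0 0.0238 0.25 0 0;0 0 0 0.0288 0.3063 0 0;0 0 0 0.0338 0.3625 0 0;0 0 0 0.0388 0.4188 0 0;0 0 0 0.045 0.475 0 0;0 0 0 0.05 0.5313 0 0;0 0 0 0.0538 0.575 0 0;0 0 0 0.0563 0.6 0 0")

```text
time: 24.85
tcp_pos: [0.5007, 0.1682, 0.1435]
tool_rot: [-0.084, -3.136, 0.002]
wrist_force: [-0.2, -0.0, -1.9]
gripper_width: 0.0625
grasp_force: 67.7
```

In the tool's units: 15.4 cm / 80 = 0.1925, 14.5 cm / 80 = 0.1813, 0.019 rad / 3.1416 = 0.006.

servo_tool(deltas="0 0 0 0.005 0.05 0 0;0 0 0.0032 0.01 0.1063 0.0125 0;0 0 0.006 0.0138 0.15 0.0375 0;0 0 0.006 0.0175 0.1813 0.0625 0;0 0 0.006 0.0175 0.1925 0.0875 0;0 0 0.006 0.0175 0.1925 0.1 0;0 0 0.006 0.0175 0.1925 0.1 0;0 0 0.006 0.0175 0.1925 0.1 0;0 0 0.006 0.0175 0.1925 0.1 0")

```text
time: 25.75
tcp_pos: [0.4984, 0.3197, 0.0672]
tool_rot: [0.121, 3.138, 0.001]
wrist_force: [-0.1, -0.5, -1.9]
gripper_width: 0.0624
grasp_force: 67.6
```

```bash
python3 - <<'E'
from ov import *
s=r.get_state(); im=eyes.camera("wrist"); M=R.from_rotvec(s['tool_rot']).as_matrix(); print(s['tcp_pos'],s['gripper_width'],s['grasp_force'],M.round(3),np.degrees(np.arctan2(M[1,1],M[0,1]))-90)
c=cam("wrist",s)
y=np.radians(-4.37); B=[.4979,.3206]
p=[[B[0]+i*.09*np.cos(y)-j*.048*np.sin(y),B[1]+i*.09*np.sin(y)+j*.048*np.cos(y),.006] for i,j in((1,1),(1,-1),(-1,-1),(-1,1))]
cv2.polylines(im,[proj(c,p).round().astype(int)],1,(255,255,0),1)
cv2.imwrite("pics/w12.png",im); print(rel(s,[.4985,.3205,.0032]))
E
```

```text
[0.49843441 0.31973603 0.0672244 ] 0.06243631440112547 67.63817310333252 [[-0.997  0.077  0.001]
 [ 0.077  0.997  0.001]
 [-0.001  0.001 -1.   ]] -4.426481222399673
[0.00658409 0.07197373 6.4024916 ]
```

View pics/w12.png

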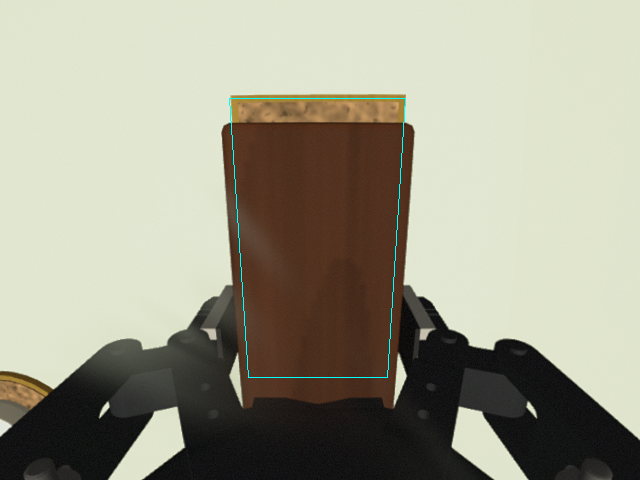

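The mat's far edge (231–405,97) matches the model within 3 px. Lowering 64 mm.

servo_tool(deltas="0 0 0 0.0006 0.0013 0.025 0;0 0 0 0.0006 0.0013 0.05 0;0 0 0 0.0006 0.0013 0.0663 0;0 0 0 0.0006 0.0013 0.075 0;0 0 0 0.0006 0.0013 0.0775 0;0 0 0 0.0006 0.0013 0.0788 0;0 0 0 0.0006 0.0013 0.08 0;0 0 0 0.0006 0.0013 0.08 0")

```text
time: 26.6
tcp_pos: [0.4979, 0.3218, 0.0033]
tool_rot: [0.119, 3.138, 0.001]
wrist_force: [-0.0, -0.0, 0.3]
gripper_width: 0.063
grasp_force: 67.7
```

In the tool's units: 0.1 cm / 80 = 0.0013, 0.05 cm / 80 = 0.0006.

servo_tool(deltas="0 0 0 0 0 0.0006 0;0 0 0 0 0 0.0013 0;0 0 0 0 0 0.0013 0")

```text
time: 26.9
tcp_pos: [0.498, 0.3218, 0.0033]
tool_rot: [0.119, 3.137, 0.002]
wrist_force: [-2.4, -1.3, 7.6]
gripper_width: 0.0632
grasp_force: 68.8
```

In contact; release, lift and draw back clear for a last look.

In the tool's units: -20 cm / 80 = -0.25, -18 cm / 80 = -0.225.

servo_tool(deltas="0 0 0 0 0 0.0013 0.9;0 0 0 0 0 0.0013 0.9;0 0 0 0 0 0.0013 0.9;0 0 0 0 0 0.0013 0.9;0 0 0 0 0 -0.0125 1;0 0 0 0 0 -0.05 1;0 0 0 0 0 -0.1125 1;0 0 0 0 0 -0.175 1;0 0 0 0.05 0 -0.225 1;0 0 0 0.1 0 -0.25 1;0 0 0 0.15 0 -0.25 1;0 0 0 0.2 0 -0.25 1")

```text
time: 28.1
tcp_pos: [0.3368, 0.334, 0.2035]
tool_rot: [0.12, 3.137, 0.005]
wrist_force: [0.6, 0.3, 0.1]
gripper_width: 0.0857
grasp_force: 0.0
```

```bash
python3 - <<'E'
from ov import *
t=eyes.camera("top"); ct=cam("top"); print(r.get_state()['wrist_force'])
for x,yy,z,rad in((.5885,-.125,.076,.017),(.4455,.0385,.046,.024),(.6267,.0755,.026,.032)): circ(t,ct,x,yy,z,rad,(0,0,255))
y=np.radians(-4.37); B=[.4979,.3206]
p=[[B[0]+i*.075*np.cos(y)-j*.032*np.sin(y),B[1]+i*.075*np.sin(y)+j*.032*np.cos(y),.028] for i,j in((1,1),(1,-1),(-1,-1),(-1,1))]
cv2.polylines(t,[proj(ct,p).round().astype(int)],1,(0,0,255),1)
cv2.imwrite("pics/t9.png",cv2.resize(t[100:340,120:440],(800,600),interpolation=cv2.INTER_CUBIC))
E
```

```text
[-5.9203644  -1.79704032 -2.5450873 ]
```

View pics/t9.png

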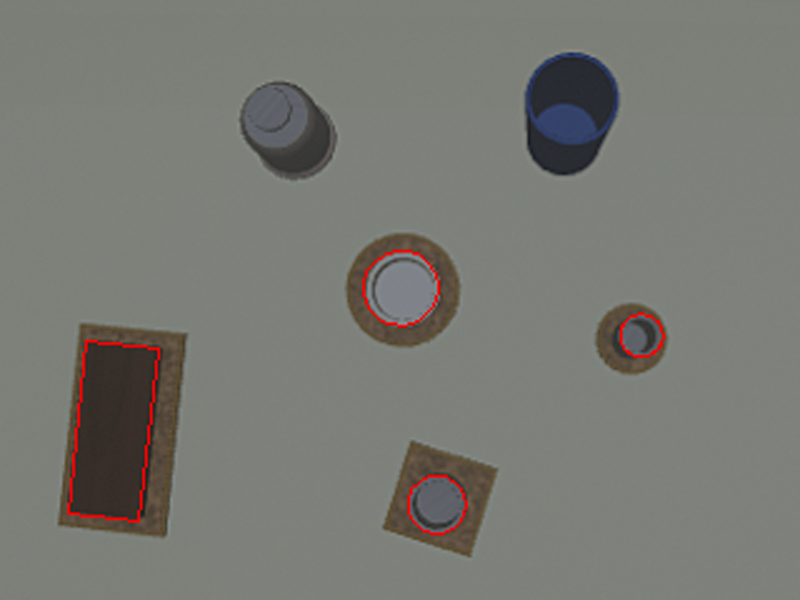

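All four pieces match their target outlines: board on the oblong mat at (115,430), dish (403,290), tall (640,337) and wide (437,505). The highball and dispenser are where they were.

```bash
python3 -c "
from station import r
print(r.close_job())"
```

```text
the job is handed in; nothing more can be done
None
```

The stack is taken apart and the job handed in at about 28 s: the final top-camera view showed all four pieces centred on their own mats and the highball and dispenser unmoved, but the hand-in returned no verdict.

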